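Pot in the glazing tongs, ready to dip

ROBOT

A 6-joint arm with a two-finger parallel gripper is mounted at the origin on a cart in front of the work surface, level with it; the furniture and walls round the work are solid. World frame = base frame: x ahead of the robot, y to its left, z up, the work surface at z = 0. Lengths are in m, angles in rad, forces in N, time in s.
With the tool pointing down it reaches from about 0.4 to 0.825 m from the base axis. Payload 7 kg.
Tool frame: the origin (TCP) lies between the finger pads; the fingertips stand 8 mm ahead of it and the grasp point (between the pads) lies 11 mm behind it (arm.finger_overhang is the distance from the TCP to the fingertips, in m); z points along the fingers, y is the line along which they close (so a half turn about z gives the same grasp; the last joint's range is limited). The gripper opens to 88 mm and grips with 3 to 60 N. Pads are 19 mm wide; open, the fingers measure 130 mm over their backs; the gripper's body (78 mm by 193 mm) begins 47 mm behind the grasp point.
Start: joints at [-0.812, 0.359, 0.012, 0, -1.224, -0.288], TCP at [0.306, -0.602, 0.235] pointing down, gripper open.
Joint ranges: [-3.07, 3.07], [-1.43, 2.12], [-1.02, 1.25], [-3.03, 1.67], [-3.05, -0], [-3.03, 3.03]. Speed limits (rad/s): [2.39, 2.39, 3.01, 3.14, 3.14, 3.14].

INTERFACE

Orientations are given as [roll, pitch, yaw] about the fixed x, y, z axes, in that order (R = Rz(yaw) Ry(pitch) Rx(roll)).
In Python, from station import arm gives the robot as it stands.
- The arm moves only by the tool move_arm, never from a script. Its argument "rows" is text: rows parted by semicolons, each of 7 numbers parted by spaces: the turn, a rotation vector about the tool's x, y, z in degrees, then the shift along the tool's x, y, z in m, then the finger opening in m, from 0 to 0.0876. A call has 1 to 8 rows; each row shifts and turns the commanded pose from where the row before left it, along the tool's axes as they then stand; what a row does not reach is not made up. A row lasts 1/8 s, in which the tool goes at most 62.5 mm and 10.7 degrees, less where a joint would pass 70% of its speed; a pose out of reach is approached as far as the arm can. A call is refused whole if a number of a shift passes 0.0625 or a number of a turn 10.7, either way. A call with a gripper value outside its range is refused whole. The fingers move at their own pace and stop on an object; "squeeze" is the grip in N (left out, the last holds). Time passes only in rows, so rows that do not move let the fingers close. It gives the time, the measured TCP pose, the force, the opening and the grip force at its end, in the units of the state.
- arm.get_state(): the state, without advancing time (a new reading comes with each control period).
- arm.grab_frame(name): name is "scene" or "side" or "wrist"; returns (picture, depth): 480x640x3 uint8, blue, green, red; 480x640 float32, m along the optical axis (not along the pixel's ray), 0 where there is no reading.
- arm.camera_model(name): a dict with "mtx" (3x3 intrinsics, pixels), "k1" (the pictures are not rectified: a ray, as slopes to the right and down, at radius r is drawn at 1 + k1 r^2 times it, then the intrinsics apply), "camera_from_world" (4x4, takes a point from world to camera coordinates); the wrist camera has in their place "mount" (4x4, takes a point from camera to tool coordinates, whose origin is the TCP and whose axes are the flange's). Camera axes: x right, y down, z forward; pixel columns grow to the right and rows downward; lengths in m; the calibration is good to about 2 mm. A picture is of the moment at which its call begins: read the wrist's pose just before it. camera_model takes no time and is no camera call.
- arm.job_done(): hands the job in; it is judged then, once.
The state is a dict: "t": time; "q": joint angles; "qd": joint speeds; "joint_efforts": joint torques, N m; "eef_pos": TCP position; "ee_rot": TCP orientation; "force": force on the tool from outside, world axes, zero at the start; "moment": the same for the moment, N m; "width": finger opening in m; "gripper_force": force on a finger pad.
Only numpy, scipy, OpenCV 4.12 (cv2) and the standard library are available. Lean on these libraries where they do the work, as an engineer would, in place of code of your own. Each camera call takes 0.05 s, during which the arm holds its last target. There are 200 camera calls.

TASK

Pick up the glazing tongs, close their jaws on the small terracotta-red test pot, lift it and carry it over the blue bowl, ready for dipping: finish holding the pot in the tongs, upright and still, above the middle of the bowl and clear of its rim. Nothing but the tongs may touch the red pot, because finger marks spoil the glaze, and the white pot, the bowl and the roll of tape stay where they stand. The program finishes while still holding; nothing is put down or let go.

Things in the scene. Friction and masses are not known exactly. Their poses are not given: they have to be found in the camera images.
- tongs_grip (a point): Grip of the steel spring tongs with black rubber grips, lying flat on the table: midway between the two grips, 14 mm above the underside. x to the jaws, y to the left arm, z up. Rubber grips 44 mm long (along x), 28 mm high, their outer faces 64 mm apart when open, about 46 mm when the jaws hold a pot, parallel at 56 mm. Behind, the pivot lies at x = -100 mm; a ring reaches to -125 mm.
- tongs_jaws (a point): Midway between the jaws, 95 mm along x ahead of tongs_grip, same height and axes. The jaws are shallow V plates, 24 mm long in x, from 5 to 23 mm above the underside; the narrowest gap between them is 58 mm when open and shrinks twice as fast as the distance between the rubber grips. Outside, the open jaws measure 86 mm; they end 13 mm ahead of this point.
- tongs_left: The left arm of the tongs with its jaw; origin at the pivot.
- tongs_right: The right arm of the tongs with its jaw; origin at the pivot.
- tongs: The tongs as a whole, 235 mm long, 28 mm high, 0.1 kg, balanced near tongs_grip; origin at their underside, under tongs_grip. Squeezing the rubber grips together closes the jaws, both arms moving alike; a spring opens them and pushes back on each grip with about 8 N at first and 12 N with a pot between the jaws, so the gripper must stay squeezed to carry them.
- red_pot: The terracotta-red test pot as a whole; origin at the centre of its foot, z up its axis.
- red_pot_center (a point): Centre of the terracotta-red test pot (21 mm above its foot): a round unglazed cup 42 mm high, 30 mm across with straight sides from 8 to 36 mm above its foot, foot 23 mm across, about 0.04 kg, standing on the table. z up its axis.
- white_pot: The white test pot, the same shape and size as the red one, standing on the table; origin at the centre of its foot. To be left alone.
- bowl: Blue round dipping bowl, empty, 120 mm across the rim and 50 mm high, standing on the table; origin at the centre of its foot, z up.
- tape: Roll of beige masking tape lying flat, 100 mm across and 25 mm high; origin at the centre of its underside. To be left alone.
Not all that is in view belongs to the job. Several things have the shape of the red_pot; the one meant has the colours described above.

How it is judged:
On the way:
1. the red pot is gripped between both jaws of the tongs and lifted off the table (contact force between each of tongs_left, tongs_right and red_pot above 0.5 N and height (world z) of red_pot_center above 0.035 m), for 0.2 s.
At the end, for the whole second after the job is handed in: Gripper on the tongs, both jaws on the red pot, nothing else carrying it: within 35 mm of the bowl's axis, foot 5 mm or more above the rim, tilt under 0.3 rad, still; bowl untouched, bowl and tape within 30 mm, white pot upright and within 20 mm of its start (contact force between the fingers and tongs above 2 N and contact force between each of tongs_left, tongs_right and red_pot above 0.5 N and horizontal distance between red_pot_center and bowl below 0.035 m and z of red_pot_center in the frame of bowl above 0.076 m and height (world z) of tongs above 0.04 m and contact force between bowl and tongs below 0.1 N and contact force between bowl and red_pot below 0.1 N and angle between red_pot_center's own z axis and vertical below 0.3 rad and linear speed of red_pot below 0.03 m/s and distance of each of bowl, tape from where it was at the start of the episode below 0.03 m and distance of white_pot from where it was at the start of the episode below 0.02 m and angle between white_pot's own z axis and vertical below 0.2 rad); the arm keeps its last pose, push and grip.
It fails at once if the robot itself touches the red pot (contact force between any of the fingers, the arm and red_pot above 0.3 N).
It fails at once if the red pot is tipped over (angle between red_pot_center's own z axis and vertical above 0.7 rad).
It fails at once if the white pot is knocked or shifted by 20 mm (distance of white_pot from where it was at the start of the episode above 0.02 m or angle between white_pot's own z axis and vertical above 0.4 rad).
It fails at once if the bowl is shifted by 30 mm (distance of bowl from where it was at the start of the episode above 0.03 m).
It fails at once if the roll of tape is shifted by 30 mm (distance of tape from where it was at the start of the episode above 0.03 m).
It also fails if it takes over 42 s, if anything falls off the work surface, if the arm or the gripper's body presses on something with over 40 N, if the wrist force passes 120 N, or if a joint passes its speed limit or range.

## Working session

There is one attempt and no reset: what is moved stays moved. The work goes in short steps, Python scripts to look and compute and a tool call to move; the robot and the scene stay as the last step left them, time stands still between calls to the robot, and variables do not carry over. Pictures are saved under pics/ and viewed, at most 10 in all, crops included, and the job is handed in when it is done.

Besides the shell and the picture viewer there is one more tool, called after "Request:" as name(argument=value, ...), one argument or row to a line, values as JSON. move_arm: Moves the arm, as the interface text tells. Its arguments: {"type":"object","properties":{"rows":{"type":"string"},"squeeze":{"type":"number"}},"required":["rows"]}

```bash
ls; mkdir -p pics; cat > h.py <<'E'
import numpy as np, cv2
from station import arm
from scipy.spatial.transform import Rotation as R
def pose(s=None):
    s=s or arm.get_state(); T=np.eye(4); r=np.array(s["ee_rot"])
    T[:3,:3]=r if r.shape==(3,3) else R.from_euler('xyz',r).as_matrix(); T[:3,3]=s["eef_pos"]; return T
def cam(name):
    m=arm.camera_model(name)
    wc=pose()@np.array(m["mount"]) if name=="wrist" else np.linalg.inv(np.array(m["camera_from_world"]))
    return np.array(m["mtx"]),m["k1"],wc
def rays(c,px):
    K,k1,wc=c; px=np.atleast_2d(px).astype(float)
    d=(px-K[:2,2])/[K[0,0],K[1,1]]; u=d.copy()
    for _ in range(20): u=d/(1+k1*(u**2).sum(1,keepdims=True))
    v=np.c_[u,np.ones(len(u))]; return v
def plane(c,px,z):
    v=rays(c,px)@c[2][:3,:3].T; o=c[2][:3,3]
    return o+v*((z-o[2])/v[:,2:3])
def cloud(c,dep):
    yy,xx=np.mgrid[0:480,0:640]; v=rays(c,np.c_[xx.ravel(),yy.ravel()])*dep.reshape(-1,1)
    return (v@c[2][:3,:3].T+c[2][:3,3]).reshape(480,640,3)
E
python3 - <<'E'
from h import *
s=arm.get_state(); print(s)
for n in("scene","side","wrist"):
    c=cam(n); im,d=arm.grab_frame(n); cv2.imwrite(f"pics/{n}0.png",im); np.savez(f"pics/{n}0.npz",im=im,d=d,K=c[0],k1=c[1],wc=c[2]); print(n,c[2][:3].round(3).tolist(),(d>0).mean())
E
```

```text
pics
{'t': 0.0, 'q': array([-8.11902922e-01,  3.59413264e-01,  1.10436631e-02, -3.15278143e-04,
       -1.22408427e+00, -2.88130315e-01]), 'qd': array([ 5.38319663e-05, -9.49160590e-04, -1.93493091e-04, -6.54638504e-04,
       -1.20143055e-03,  5.78784430e-04]), 'joint_efforts': array([ 5.40680285e-04, -5.82723212e+01,  2.93059516e+01,  6.99753016e+00,
        6.66310181e-03, -1.09283790e-04]), 'eef_pos': array([ 0.30592717, -0.60116119,  0.23360528]), 'ee_rot': array([ 3.13991921e+00, -1.86888933e-04, -2.67093679e+00]), 'force': array([-0.23243112,  0.11304957,  0.83010458]), 'moment': array([ 0.00791646,  0.05583635, -0.00157494]), 'gripper_force': 0.0, 'width': 0.08773525769995026}
scene [[-0.609, -0.41, 0.68, -0.332], [-0.793, 0.321, -0.517, 0.657], [-0.006, -0.854, -0.52, 0.705]] 0.9833333333333333
side [[0.813, -0.397, 0.427, 0.16], [-0.583, -0.565, 0.584, -0.547], [0.009, -0.723, -0.69, 0.678]] 0.995869140625
wrist [[-0.454, 0.863, 0.223, 0.246], [0.891, 0.439, 0.115, -0.63], [0.002, 0.251, -0.968, 0.383]] 0.9553450520833333
```

View pics/scene0.png

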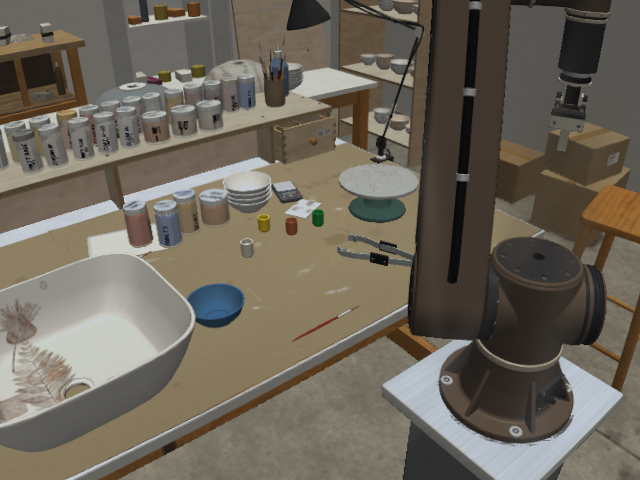

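View pics/side0.png

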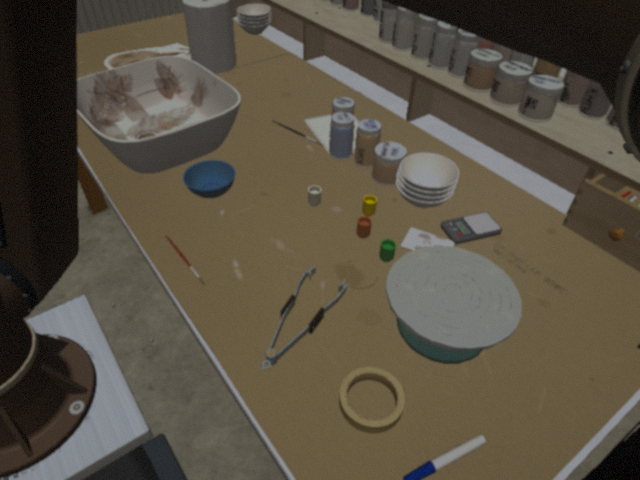

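Side view: red pot at (364,227); possible mix-ups are yellow (370,205), green (388,250), white (315,195) and the brown and red jars at the back. Bowl (210,178), tongs jaws (310,270)/(345,287) with the ring at (267,362), tape (372,398). In the scene view the red pot is at (291,226). I choose the terracotta one at (364,227) and will check it in a crop.

```bash
cat > m.py <<'E'
from h import *
f=np.load("pics/side0.npz"); im,d=f["im"],f["d"]; c=(f["K"],float(f["k1"]),f["wc"]); P=cloud(c,d)
cv2.imwrite("pics/crop.png",cv2.resize(im[160:380,240:480],None,fx=2.5,fy=2.5,interpolation=cv2.INTER_CUBIC))
def st(n,box,zlo,zhi):
    x0,y0,x1,y1=box; Q=P[y0:y1,x0:x1].reshape(-1,3); Q=Q[(Q[:,2]>zlo)&(Q[:,2]<zhi)]
    (cx,cy),r=cv2.minEnclosingCircle(Q[:,:2].astype(np.float32)); print(n,len(Q),Q[:,2].max().round(3),"circ",round(cx,3),round(cy,3),round(r,3))
st("red",(350,212,378,242),.036,.05); st("white",(304,180,326,210),.036,.05)
st("yellow",(358,192,380,217),.036,.05); st("green",(376,236,400,266),.036,.05)
st("bowl",(180,155,240,200),.045,.06); st("tape",(335,362,408,435),.018,.03)
st("wheel",(384,245,525,350),.05,.2); st("bowls",(394,150,462,208),.02,.2)
t=P[255:372,255:355].reshape(-1,3); t=t[(t[:,2]>.01)&(t[:,2]<.04)]
print("tongs",len(t),t.min(0),t.max(0))
r=cv2.minAreaRect(t[:,:2].astype(np.float32)); print(r)
hsv=cv2.cvtColor(im,cv2.COLOR_BGR2HSV); k=(hsv[...,2]<55)&(P[...,2]>.012)&(P[...,2]<.04); k[:255]=0;k[372:]=0;k[:,:255]=0;k[:,355:]=0
n,l,s,ce=cv2.connectedComponentsWithStats(k.astype(np.uint8))
for i in range(1,n):
    if s[i,4]>15: q=P[l==i]; print("dark",s[i],ce[i].round(1),q.mean(0).round(4),q[:,2].max().round(3),plane(c,ce[i],.02).round(4), cv2.minAreaRect(q[:,:2].astype(np.float32)))
for px in [(310,270),(345,287),(267,362),(271,354)]: print(px,plane(c,px,.02).round(3))
E
python3 m.py
```

```text
red 93 0.044 circ 0.679 -0.02 0.017
white 78 0.044 circ 0.656 0.125 0.017
yellow 91 0.044 circ 0.713 0.019 0.039
green 102 0.045 circ 0.671 -0.099 0.017
bowl 326 0.053 circ 0.48 0.329 0.09
tape 1452 0.028 circ 0.444 -0.319 0.051
wheel 11020 0.101 circ 0.64 -0.281 0.11
bowls 2919 0.09 circ 0.866 0.013 0.085
tongs 1152 [ 0.33394129 -0.27057154  0.0100293 ] [ 0.55670225 -0.04640597  0.03072792]
((0.4592123031616211, -0.13747340440750122), (0.22451967000961304, 0.1492694914340973), 51.00526809692383)
dark [281 296  14  19  78] [288.1 303.8] [ 0.4365 -0.1002  0.0249] 0.031 [[ 0.4384 -0.0969  0.02  ]] ((0.43479466438293457, -0.10016342252492905), (0.0439755916595459, 0.005118810571730137), 26.87556266784668)
dark [308 309  17  22 123] [315.9 319.1] [ 0.4581 -0.1542  0.0222] 0.031 [[ 0.459  -0.1529  0.02  ]] ((0.4625524878501892, -0.15205270051956177), (0.04995996877551079, 0.0054710619151592255), 20.95002555847168)
(310, 270) [[ 0.518 -0.052  0.02 ]]
(345, 287) [[ 0.546 -0.125  0.02 ]]
(267, 362) [[ 0.345 -0.176  0.02 ]]
(271, 354) [[ 0.358 -0.167  0.02 ]]
```

View pics/crop.png

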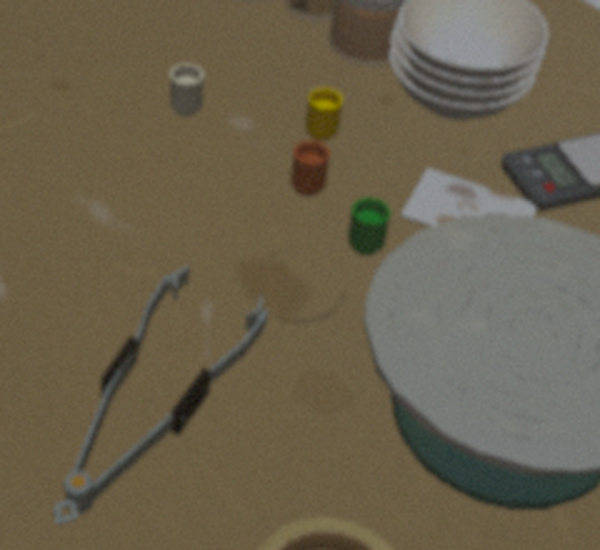

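Crop: terracotta cup at crop (310,167), white, yellow and green clearly separate, so the choice is confirmed. Tongs grip is near (0.447,-0.127), heading about 24°, with sizes consistent. Moving above it.

Request:
move_arm(
  rows="0 0 0 -0.0426 0.0448 0 0.0876;0 0 0 -0.0426 0.0448 0 0.0876;0 0 0 -0.0426 0.0448 0 0.0876;0 0 0 -0.0426 0.0448 0 0.0876;0 0 0 -0.0426 0.0448 0 0.0876;0 0 0 -0.0426 0.0448 0 0.0876;0 0 0 -0.0426 0.0448 0 0.0876;0 0 3 -0.0426 0.0448 0 0.0876",
)

```text
t: 1.15
eef_pos: [0.4474, -0.1256, 0.2348]
ee_rot: [-3.141, 0.001, -2.724]
force: [1.5, -0.4, 0.1]
width: 0.0876
gripper_force: 0.0
```

```bash
python3 - <<'E'
from h import *
for n in("side","scene"):
    f=np.load(f"pics/{n}0.npz"); im,d=f["im"],f["d"]; c=(f["K"],float(f["k1"]),f["wc"]); P=cloud(c,d)
    h=cv2.cvtColor(im,cv2.COLOR_BGR2HSV)
    for nm,lo,hi,z0,z1 in (("bowl",(98,120,40),(115,255,255),.042,.056),("yellow",(22,180,90),(32,255,255),.036,.05),("red",(2,140,60),(12,255,255),.036,.05),("green",(50,150,40),(75,255,255),.036,.05)):
        k=cv2.inRange(h,lo,hi)>0; k&=(P[...,2]>z0)&(P[...,2]<z1)&(P[...,0]>.3)&(P[...,0]<.8)&(abs(P[...,1])<.5)
        N,l,s,_=cv2.connectedComponentsWithStats(k.astype(np.uint8)); 
        if N<2: continue
        i=1+s[1:,4].argmax(); q=P[l==i][:,:2].astype(np.float32)
        print(n,nm,len(q),cv2.minEnclosingCircle(q))
    k=(P[...,2]>.06)&(P[...,0]>.25)&(P[...,0]<.75)&(P[...,1]>.4)&(P[...,1]<1); q=P[k]; print("basin",q.min(0),q.max(0))
E
```

```text
side bowl 37 ((0.4509458541870117, 0.26605361700057983), 0.0289898794144392)
side yellow 64 ((0.7345303893089294, 0.02722191996872425), 0.015132666565477848)
side red 51 ((0.6774890422821045, -0.019622694700956345), 0.015130813233554363)
side green 18 ((0.663494348526001, -0.1047690361738205), 0.00931161642074585)
basin [0.30127698 0.4000066  0.0600025 ] [0.74999611 0.9638813  0.21863194]
scene bowl 389 ((0.48524194955825806, 0.30419373512268066), 0.062195781618356705)
scene yellow 43 ((0.7336335182189941, 0.03028339333832264), 0.019021371379494667)
scene red 46 ((0.6790976524353027, -0.01655803807079792), 0.017582491040229797)
scene green 39 ((0.6715847253799438, -0.09623782336711884), 0.017189092934131622)
basin [0.29726508 0.40001849 0.06000662] [0.66939808 0.74374634 0.1360963 ]
```

```bash
python3 - <<'E'
from h import *
c=cam("wrist"); im,d=arm.grab_frame("wrist"); cv2.imwrite("pics/w1.png",im); P=cloud(c,d)
np.savez("pics/w1.npz",im=im,P=P)
T=np.linalg.inv(pose()); 
h=cv2.cvtColor(im,cv2.COLOR_BGR2HSV)
k=(P[...,2]>.02)&(P[...,2]<.04)&(h[...,2]<70)
N,l,s,ce=cv2.connectedComponentsWithStats(k.astype(np.uint8))
for i in range(1,N):
    if s[i,4]>150: q=P[l==i]; print(s[i],ce[i].round(),q.mean(0).round(4),np.median(q[:,2]).round(4),cv2.minAreaRect(q[:,:2].astype(np.float32)))
E
```

```text
[347 194   7  44 217] [350. 216.] [ 0.4349 -0.0957  0.0272] 0.0273 ((0.4355457127094269, -0.09517466276884079), (0.046001870185136795, 0.005505548324435949), 26.789796829223633)
[292 196   5  43 204] [294. 218.] [ 0.4599 -0.1472  0.0269] 0.0272 ((0.4593145251274109, -0.14747482538223267), (0.0438092015683651, 0.004167374689131975), 23.11748695373535)
```

View pics/w1.png

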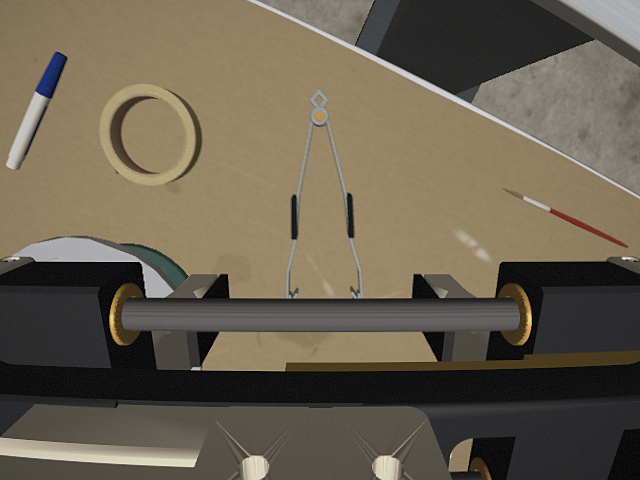

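The wrist view shows the tongs symmetric about the tool, grips at (294,218) and (350,216), midpoint (0.447,-0.121), heading 25°; the tape is at (150,135). Going down.

Request:
move_arm(
  rows="0 0 -1.3 -0.0017 0.0038 0.04 0.0876;0 0 0 0 0 0.055 0.0876;0 0 0 0 0 0.05 0.0876;0 0 0 0 0 0.04 0.0876;0 0 0 0 0 0.025 0.0876;0 0 0 0 0 0.0135 0.0876;0 0 0 0 0 0 0.0876",
  squeeze=35,
)

```text
t: 2.08
eef_pos: [0.4469, -0.1235, 0.0106]
ee_rot: [3.141, -0.002, -2.7]
force: [0.4, 0.1, 0.7]
width: 0.0875
gripper_force: 0.0
```

Request:
move_arm(
  rows="0 0 0 0 0 0 0.07;0 0 0 0 0 0 0.064;0 0 0 0 0 0 0.060;0 0 0 0 0 0 0.058;0 0 0 0 0 0 0.058;0 0 0 0 0 0 0.058",
)

```text
t: 2.82
eef_pos: [0.4483, -0.1234, 0.0118]
ee_rot: [-3.141, 0.002, -2.7]
force: [0.3, -0.9, 6.4]
width: 0.0585
gripper_force: 10.9
```

Request:
move_arm(
  rows="0 0 0 0 0 -0.01 0.058;0 0 0 0 0 -0.02 0.058;0 0 0 0 0 -0.03 0.058;0 0 0 0 0 -0.03 0.058;0 0 0 0 0 0 0.058",
)

```text
t: 3.45
eef_pos: [0.4486, -0.1232, 0.1036]
ee_rot: [-3.14, 0.004, -2.7]
force: [0.2, 0.0, -0.9]
width: 0.058
gripper_force: 8.6
```

```bash
python3 - <<'E'
from h import *
s=arm.get_state(); print(s["width"],s["gripper_force"],s["eef_pos"])
o=[]
for n in("scene","side"):
    im,d=arm.grab_frame(n); c=cam(n); np.savez(f"pics/{n}1.npz",im=im,d=d,K=c[0],k1=c[1],wc=c[2])
    cv2.imwrite(f"pics/{n}1.png",im)
    # project expected jaws
    m=arm.camera_model(n); M=np.array(m["camera_from_world"]); T=pose()
    h=-T[:3,0]; 
    for a in(0,.095,.108):
        p=T[:3,3]+h*a+[0,0,.003]; q=M[:3,:3]@p+M[:3,3]; u=q[:2]/q[2]; u=u*(1+m["k1"]*(u@u)); print(n,a,(np.array(m["mtx"])[:2,:2]@u+np.array(m["mtx"])[:2,2]).round(1))
a=cv2.imread("pics/side1.png"); b=cv2.imread("pics/scene1.png")
cv2.imwrite("pics/lift.png",np.hstack([cv2.resize(a[140:390,220:420],(400,500)),cv2.resize(b[150:350,220:420],(400,400)) if 0 else cv2.resize(b[140:390,220:420],(400,500))]))
E
```

```text
0.058039373008149014 8.580065220594406 [ 0.44858967 -0.12323472  0.10355832]
scene 0 [385.2 219.6]
scene 0.095 [347.7 210.9]
scene 0.108 [342.7 209.7]
side 0 [300.1 279.2]
side 0.095 [327.2 244.1]
side 0.108 [330.6 239.7]
```

View pics/lift.png

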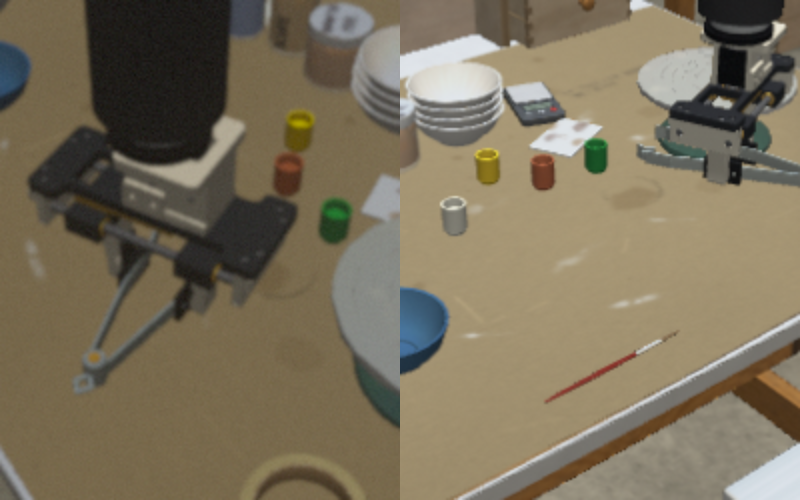

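Left half (side view): tongs held level, gripper over the grips. Right half (scene view): jaw tips at about (640,150) in the crop, within a few pixels of where I predicted. Next, the pre-approach 65 mm short of the pot at heading 15°.

Request:
move_arm(
  rows="0 0 0 -0.0317 0.0084 0 0.058;0 0 0 -0.0317 0.0084 0 0.058;0 0 0 -0.0317 0.0083 0 0.058;0 0 5.15 0 0 0 0.058;0 0 5.15 0 0 0 0.058;0 0 0 0 0 0.04 0.058;0 0 0 0 0 0 0.058",
)

```text
t: 4.42
eef_pos: [0.5194, -0.0607, 0.0579]
ee_rot: [3.141, -0.008, -2.881]
force: [1.2, -0.1, -0.7]
width: 0.0584
gripper_force: 8.6
```

```bash
cat > rel.py <<'E'
from h import *
import sys
tx,ty,tz=map(float,sys.argv[1:4]); T=pose(); print("tool shift",(T[:3,:3].T@(np.array([tx,ty,tz])-T[:3,3])).round(4),"heading",np.degrees(np.arctan2(-T[1,0],-T[0,0])).round(2))
E
python3 rel.py 0.5239 -0.0599 0.020
python3 - <<'E'
from h import *
im,d=arm.grab_frame("scene"); c=cam("scene"); P=cloud(c,d); cv2.imwrite("pics/pre.png",cv2.resize(im[180:260,230:370],None,fx=5,fy=5))
q=P[(P[...,2]>.05)&(P[...,2]<.085)&(P[...,0]>.56)&(P[...,0]<.64)&(abs(P[...,1])<.12)]
T=pose(); r=(q-T[:3,3])@np.c_[-T[:3,0],[-T[1,0]*-1,-T[0,0],0],[0,0,1]] if 0 else (q-T[:3,3])@T[:3,:3]
print(len(q)); 
for a in np.arange(-.11,-.06,.01):
    k=abs(r[:,0]-a)<.005
    if k.any(): print(a.round(3),r[k].min(0).round(4),r[k].max(0).round(4),k.sum())
E
```

```text
tool shift [-0.0048 -0.0004  0.0378] heading 14.94
114
-0.1 [-0.1047  0.0275 -0.0091] [-0.0951  0.0318  0.005 ] 10
-0.09 [-0.0947  0.0241 -0.0094] [-0.0852  0.0395  0.0079] 26
-0.08 [-0.0848  0.0247 -0.0092] [-0.076   0.0414  0.0071] 23
-0.07 [-0.0741  0.0356 -0.0108] [-0.0662  0.0409  0.0077] 19
```

View pics/pre.png

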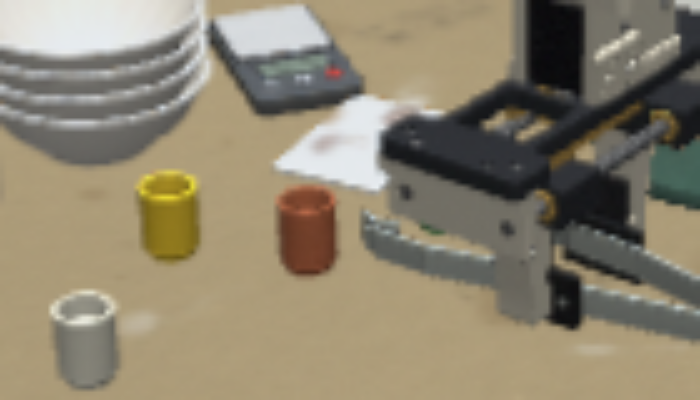

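The crop shows the left jaw tip at (370,235), level with the red pot (307,230). The path ahead is clear, and yellow (168,215) lies beyond it. Lowering.

Request:
move_arm(
  rows="0 0 0 -0.0048 0 0.0200 0.058;0 0 0 0 0 0.0178 0.058;0 0 0 0 0 0 0.058",
)

```text
t: 4.85
eef_pos: [0.5268, -0.059, 0.0232]
ee_rot: [-3.142, -0.002, -2.88]
force: [0.1, 0.4, -0.2]
width: 0.0581
gripper_force: 8.6
```

```bash
python3 rel.py 0.5867 -0.0431 0.020
```

```text
tool shift [-0.062  -0.0001  0.003 ] heading 14.98
```

Request:
move_arm(
  rows="0 0 0 -0.015 0 0.002 0.058;0 0 0 -0.015 0 0 0.058;0 0 0 -0.012 0 0 0.058;0 0 0 -0.010 0 0 0.058;0 0 0 -0.010 0 0 0.058;0 0 0 0 0 0 0.058",
)

```text
t: 5.6
eef_pos: [0.5878, -0.0426, 0.0211]
ee_rot: [-3.142, 0.0, -2.88]
force: [-0.1, -0.0, -1.3]
width: 0.0582
gripper_force: 8.6
```

```bash
python3 rel.py 0.5867 -0.0431 0.020
python3 - <<'E'
from h import *
im,d=arm.grab_frame("scene"); c=cam("scene"); P=cloud(c,d); T=pose()
h=cv2.cvtColor(im,cv2.COLOR_BGR2HSV); k=(cv2.inRange(h,(2,140,60),(12,255,255))>0)&(P[...,2]>.036)&(P[...,2]<.05)&(P[...,0]>.6)&(P[...,0]<.75)&(abs(P[...,1])<.1)
q=P[k]; (x,y),r=cv2.minEnclosingCircle(q[:,:2].astype(np.float32)); print(len(q),x,y,r,T[:3,:3].T@(np.array([x,y,.021])-T[:3,3]))
cv2.imwrite("pics/at.png",cv2.resize(im[180:260,230:370],None,fx=5,fy=5))
E
```

```text
tool shift [ 0.0012 -0.0002  0.0011] heading 14.98
0 0.0 0.0 0.0 [5.56089638e-01 1.93010277e-01 3.12387844e-04]
```

View pics/at.png

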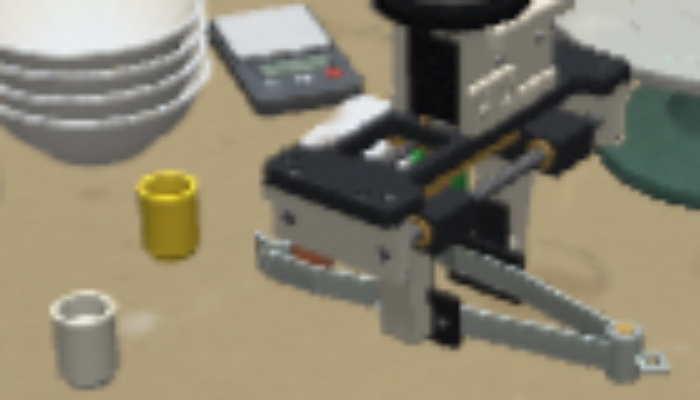

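The red pot (312,257) stands between the jaws, unmoved. Closing.

Request:
move_arm(
  rows="0 0 0 0 0 0 0.055;0 0 0 0 0 0 0.052;0 0 0 0 0 0 0.049;0 0 0 0 0 0 0.046;0 0 0 0 0 0 0.042;0 0 0 0 0 0 0.038;0 0 0 0 0 0 0.038;0 0 0 0 0 0 0.038",
  squeeze=35,
)

```text
t: 6.65
eef_pos: [0.5871, -0.0428, 0.0213]
ee_rot: [-3.142, -0.0, -2.88]
force: [-0.6, -0.4, -0.3]
width: 0.047
gripper_force: 34.9
```

Width 47 mm with 35 N, so the jaws are on the pot. Lifting slowly, then checking.

Request:
move_arm(
  rows="0 0 0 0 0 -0.01 0.038;0 0 0 0 0 -0.02 0.038;0 0 0 0 0 -0.03 0.038;0 0 0 0 0 -0.03 0.038;0 0 0 0 0 -0.03 0.038;0 0 0 0 0 -0.02 0.038;0 0 0 0 0 0 0.038;0 0 0 0 0 0 0.038",
)

```text
t: 7.65
eef_pos: [0.5866, -0.0428, 0.1607]
ee_rot: [3.141, -0.001, -2.88]
force: [-0.8, 0.4, -1.9]
width: 0.0469
gripper_force: 35.0
```

```bash
python3 - <<'E'
from h import *
o=[]
for n,(x0,y0) in dict(side=(300,110),scene=(210,120)).items():
    im,d=arm.grab_frame(n); o.append(cv2.resize(im[y0:y0+150,x0:x0+120],(400,500)))
cv2.imwrite("pics/up.png",np.hstack(o)); s=arm.get_state(); print(s["eef_pos"],s["width"],s["gripper_force"])
E
```

```text
[ 0.58644266 -0.04289496  0.16019046] 0.04667478073780503 34.9559211730957
```

View pics/up.png

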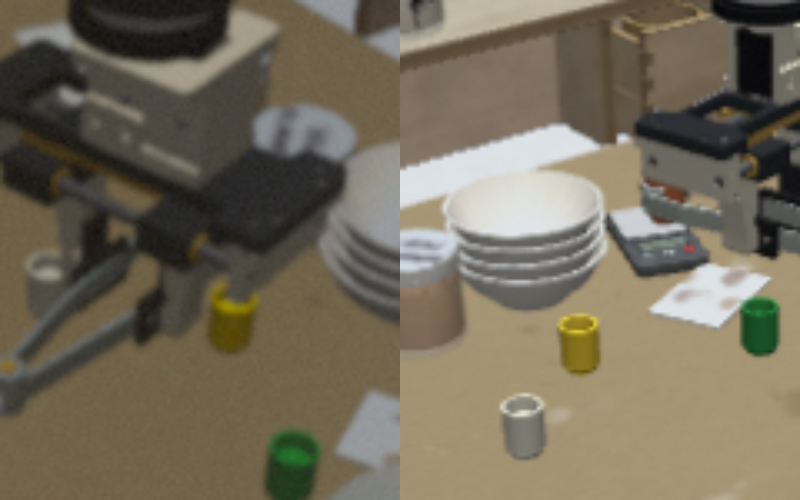

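The red pot is in the jaws, upright, at (665,200) in the right half; white, yellow and green still stand in place. Turning, then carrying to the bowl.

Request:
move_arm(
  rows="0 0 -3 0 0.005 0 0.038;0 0 -6 0 0.01 0 0.038;0 0 -6 0 0.015 0 0.038;0 0 -2 0 0.025 0 0.038;0 0 0 0 0.035 0 0.038;0 0 0 0 0.035 0 0.038;0 0 0 0 0.035 0 0.038;0 0 0 0 0.035 0 0.038",
)

```text
t: 8.75
eef_pos: [0.489, 0.1263, 0.1604]
ee_rot: [-3.142, -0.001, -2.584]
force: [0.9, -0.8, -1.3]
width: 0.0466
gripper_force: 35.0
```

```bash
python3 rel.py 0.4044 0.2537 0.16
python3 - <<'E'
from h import *
s=arm.get_state(); print(s["width"],s["gripper_force"])
E
```

```text
tool shift [0.0043 0.1529 0.0004] heading 31.97
0.04658846973998155 34.95567440986633
```

Request:
move_arm(
  rows="0 0 0 0.004 0.035 0 0.038;0 0 0 0 0.035 0 0.038;0 0 0 0 0.03 0 0.038;0 0 0 0 0.025 0 0.038;0 0 0 0 0.018 0 0.038;0 0 0 0 0.009 0 0.038;0 0 0 0 0 0 0.038;0 0 0 0 0 0 0.038",
)

```text
t: 9.75
eef_pos: [0.4063, 0.2519, 0.161]
ee_rot: [-3.141, -0.001, -2.584]
force: [-0.3, -0.8, -1.6]
width: 0.0469
gripper_force: 35.0
```

```bash
python3 - <<'E'
from h import *
T=pose(); s=arm.get_state(); print(T[:3,3],s["width"],s["gripper_force"]); o=[]
for n,(x0,y0,z0,z1) in dict(side=(150,60,0,0),scene=(140,180,0,0)).items():
    im,d=arm.grab_frame(n); c=cam(n); P=cloud(c,d); h=cv2.cvtColor(im,cv2.COLOR_BGR2HSV)
    box=(P[...,0]>.38)&(P[...,0]<.6)&(P[...,1]>.2)&(P[...,1]<.4)
    k=(cv2.inRange(h,(2,140,40),(13,255,255))>0)&box&(P[...,2]>.06)
    q=P[k]; print(n,"red",len(q),q.min(0) if len(q) else 0,q.max(0) if len(q) else 0,np.median(q,0))
    k=(cv2.inRange(h,(98,120,40),(115,255,255))>0)&box&(P[...,2]>.042)&(P[...,2]<.056); q=P[k][:,:2].astype(np.float32); print("bowl",len(q),cv2.minEnclosingCircle(q) if len(q) else 0)
    o.append(cv2.resize(im[y0:y0+180,x0:x0+144],(400,500)))
cv2.imwrite("pics/over.png",np.hstack(o)); print("expected pot",T[:3,3]-T[:3,0]*.095)
E
```

```text
[0.40627637 0.25192555 0.16104506] 0.046922795430792835 34.95595693588257
side red 0 0 0 [nan nan nan]
bowl 115 ((0.4863532781600952, 0.3004930019378662), 0.059773847460746765)
scene red 49 [0.47388966 0.30495779 0.14056775] [0.50105962 0.31923983 0.18190125] [0.48182243 0.31549873 0.17728199]
bowl 388 ((0.485635906457901, 0.3048059642314911), 0.061459485441446304)
expected pot [0.48687919 0.30220659 0.16099518]
  return _methods._mean(a, axis=axis, dtype=dtype,
  ret = um.true_divide(
```

View pics/over.png

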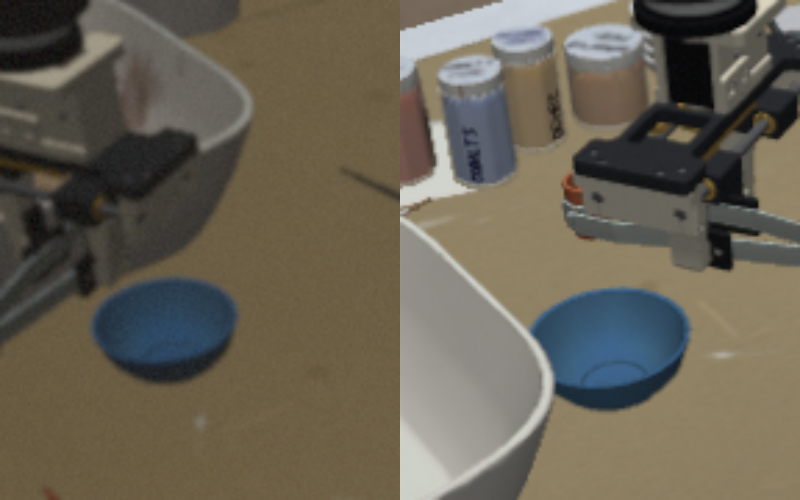

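The pot is upright in the jaws at (580,200) in the right half, foot at z about 0.14, centred over the bowl (610,345) within a few millimetres. The bowl has not moved. Handing in.

```bash
python3 -c "
from station import arm
s=arm.get_state();print(abs(s['qd']).max());print(arm.job_done())"
```

```text
0.0025606340229263032
the job is handed in; nothing more can be done
None
```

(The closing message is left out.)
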